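# Put the clay tools away in the caddy

## Task

Put the clay tools away in the caddy: stand the round stamp, the square stamp and the long float each upright, flat on the bottom of the well of its own shape, and lay the loop tool flat along the middle of the long trough, either way round. Leave the cross-shaped stamp and the flat-bladed spatula, which do not belong in this caddy, where they are.

Things in the scene. Friction and masses are not known exactly. Their poses are not given: they have to be found in the camera images.
- round_stamp: Wooden clay stamp with a round foot, 38 mm across and 12 mm thick, and an upright round light-wood handle, 24 mm across, from 12 mm up to 58 mm, on its middle. Loose, 40 to 85 g, stands upright. Origin: centre of its underside, z up.
- square_stamp: Wooden clay stamp with a square foot, 38 x 38 mm and 12 mm thick, and an upright round light-wood handle, 24 mm across, from 12 mm up to 58 mm, on its middle. Loose, 40 to 85 g, stands upright. Origin: centre of its underside, z up; x and y along the foot's sides.
- float: Long wooden clay float: oblong foot 72 mm (along its x) x 32 mm (y) x 12 mm, with an upright light-wood block handle 54 mm (x) x 18 mm (y), from 12 mm up to 54 mm, on its middle. Loose, 55 to 115 g. Origin: centre of its underside, z up.
- loop_tool: Clay loop tool lying flat: light-wood handle, 16 x 16 mm square and 110 mm long, from x = -85 to +25 mm; brass ferrule to x = 40 mm; then an OPEN dark wire loop, 38 mm wide, to x = 85 mm. 170 mm long in all. Origin: on its underside at half its length; x points from handle to loop, z up; its centre of mass is near x = -20 mm. Loose, 35 to 70 g.
- cross_stamp: LOOK-ALIKE, stays where it is: wooden clay stamp with a cross-shaped foot, two bars 50 x 15 mm and 12 mm thick, and an upright round light-wood handle, 24 mm across, from 12 mm up to 58 mm, on its middle. Loose, 40 to 85 g, stands upright. Origin: centre of its underside, z up.
- spatula: LOOK-ALIKE, stays where it is: same handle and ferrule as the loop tool, but with a solid, flat, pointed dark steel blade 30 mm wide. 175 mm long. Origin and axes as for the loop tool. Loose.
- round_well: White plastic insert, 104 x 68 x 18 mm, one of three in a row (in any order) fixed in the caddy, a low tray 200 x 222 x 16 mm. In its top a round well, 55 mm across, 14 mm deep, with a dark floor. Origin: centre of the insert's underside, 6 mm above the table, below the well's centre; z up; the well's floor is 4 mm, its rim 18 mm above it.
- square_well: White plastic insert, 104 x 68 x 18 mm, one of three in a row (in any order) fixed in the caddy, a low tray 200 x 222 x 16 mm. In its top a square well, 55 x 55 mm, 14 mm deep, with a dark floor. Origin: centre of the insert's underside, 6 mm above the table, below the well's centre; z up; the well's floor is 4 mm, its rim 18 mm above it; x and y along the well's sides.
- oblong_well: White plastic insert, 104 x 68 x 18 mm, one of three in a row (in any order) fixed in the caddy, a low tray 200 x 222 x 16 mm. In its top an oblong well, 89 mm (along its x) x 53 mm (y), 14 mm deep, with a dark floor. Origin: centre of the insert's underside, 6 mm above the table, below the well's centre; z up; the well's floor is 4 mm, its rim 18 mm above it.
- trough: White plastic open trough fixed in the same caddy, beyond the three wells: outside 84 mm (its x) x 208 mm (its y) x 18 mm high, walls 4 mm thick, dark floor 4 mm above the origin. Origin: centre of its underside, 6 mm above the table; z up; its length runs along its y.
Not all that is in view belongs to the job. Leave any orange look-alike of the loop_tool alone. What is shaped like the square_stamp but blue is not meant.

How it is judged:
At the end, for the whole second after the job is handed in: Stamps and float upright (0.1 rad) on the floors of their own wells, within 12 (round), 14 (square), 16 mm (oblong) of centre; loop tool flat in the trough, within 0.4 rad of its length, 25 mm along and 35 mm across of its middle; cross stamp and spatula moved under 20 mm; all at rest (horizontal distance between round_stamp and round_well below 0.012 m and z of round_stamp in the frame of round_well below 0.009 m and angle between each of round_stamp, square_stamp, float's own z axis and vertical below 0.1 rad and linear speed of each of round_stamp, square_stamp, float, loop_tool, cross_stamp, spatula below 0.02 m/s and horizontal distance between square_stamp and square_well below 0.014 m and z of square_stamp in the frame of square_well below 0.009 m and horizontal distance between float and oblong_well below 0.016 m and z of float in the frame of oblong_well below 0.009 m and x of loop_tool in the frame of trough between -0.035 and 0.035 m and y of loop_tool in the frame of trough between -0.025 and 0.025 m and z of loop_tool in the frame of trough below 0.024 m and angle between loop_tool's own x axis and vertical between 1.47 and 1.67 rad and angle between the x axis of loop_tool and the y axis of trough, either way round below 0.4 rad and distance of each of cross_stamp, spatula from where it was at the start of the episode below 0.02 m); the robot touches nothing.
It fails at once if the cross-shaped stamp is moved more than 20 mm from where it lay (distance of cross_stamp from where it was at the start of the episode above 0.02 m).
It fails at once if the flat-bladed spatula is moved more than 20 mm from where it lay (distance of spatula from where it was at the start of the episode above 0.02 m).
It also fails if it takes over 106 s, if anything falls off the work surface, if the arm or the gripper's body presses on something with over 40 N, if the wrist force passes 120 N, or if a joint passes its speed limit or range.

## Robot

A 6-joint arm with a two-finger parallel gripper is mounted at the origin on the work surface. World frame = base frame: x ahead of the robot, y to its left, z up, the work surface at z = 0. Lengths are in m, angles in rad, forces in N, time in s.
With the tool pointing down it reaches from about 0.35 to 0.975 m from the base axis. Payload 4.9 kg.
Tool frame: the origin (TCP) lies midway between the tips of the shut fingers; the grasp point (between the pads) lies 19 mm behind it; z points along the fingers, y is the line along which they close (so a half turn about z gives the same grasp; the last joint's range is limited). The gripper opens to 85 mm and grips with 20 to 120 N. Pads are 22 mm wide; open, the fingers measure 114 mm over their backs; the gripper's body (76 mm by 85 mm) begins 54 mm behind the grasp point. The pads swing forward as they close: fully open they stand 13 mm farther back than shut.
Start: joints at [-1.228, 0.053, 1.613, -0, 1.476, -0.119], TCP at [0.278, -0.56, 0.231] pointing down, gripper open.
Joint ranges: [-3.01, 3.01], [-1.01, 2.22], [0.06, 2.58], [-1.02, 4.17], [0.09, 2.62], [-3.14, 3.14]. Speed limits (rad/s): [2.57, 2.57, 3.14, 3.14, 3.14, 3.14].

## Interface

Orientations are given as a unit quaternion [w, x, y, z].
In Python, from plant import manip gives the robot as it stands.
- The arm moves only by the tool move_arm, never from a script. Its argument "increments" is one flat list of numbers, 5 for each row, row after row: the shift along the tool's x, y, z in mm, then the turn about the tool's z in rad, then the opening, from 0 (shut) to 1 (fully open). In form: [tx, ty, tz, spin, jaw, tx, ty, tz, spin, jaw, ...]. A call has 1 to 8 rows; each row shifts and turns the commanded pose from where the row before left it, along the tool's axes as they then stand; what a row does not reach is not made up. A row lasts 1/12 s, in which the tool goes at most 41.7 mm and 7.16 degrees, less where a joint would pass 70% of its speed; a pose out of reach is approached as far as the arm can. A call with a gripper value outside its range is refused whole. The fingers move at their own pace and stop on an object; the grip force is fixed at half the most. Time passes only in rows, so rows that do not move let the fingers close. It gives the time, the measured TCP pose, the force, the opening and the grip force at its end, in the units of the state.
- manip.state(): the state, without advancing time (a new reading comes with each control period).
- manip.grab_frame(name): name is "scene" or "top"; returns a dict with "image" (420x560x3 uint8, blue, green, red), "fov_y" (degrees; the focal length in pixels is half the picture's height over the tangent of half this angle, whatever the lens; pixels are square), "cx", "cy" (the principal point, pixels), "k1" (the pictures are not rectified: a ray, as slopes to the right and down, at radius r is drawn at 1 + k1 r^2 times it, then the intrinsics apply), "eye" and "rotation" of the camera in the world. Camera axes: x right, y down, z forward; pixel columns grow to the right and rows downward; lengths in m; the calibration is good to about 2 mm. A picture is of the moment at which its call begins. There is no depth.
- manip.job_done(): hands the job in; it is judged then, once.
The state is a dict: "time": time; "joint_pos": joint angles; "joint_vel": joint speeds; "joint_efforts": joint torques, N m; "tool_pos": TCP position; "tool_rot": TCP orientation; "contact_force": force on the tool from outside, world axes, zero at the start; "ft_torque": the same for the moment, N m; "gripper_width": opening from 0.0 (shut) to 1.0 (fully open); "grasp_force": force on a finger pad.
Only numpy, scipy, OpenCV 4.12 (cv2) and the standard library are available. Lean on these libraries where they do the work, as an engineer would, in place of code of your own. Each camera call takes 0.05 s, during which the arm holds its last target. There are 200 camera calls.

## Working session

There is one attempt and no reset: what is moved stays moved. The work goes in short steps, Python scripts to look and compute and a tool call to move; the robot and the scene stay as the last step left them, time stands still between calls to the robot, and variables do not carry over. Pictures are saved under pics/ and viewed, at most 14 in all, crops included, and the job is handed in when it is done.

Besides the shell and the picture viewer there is one more tool, called after ">>>" as name(argument=value, ...) on one line, values as JSON. move_arm: Moves the arm, as the interface text tells. Its arguments: {"type":"object","properties":{"increments":{"type":"array"}},"required":["increments"]}

```bash
mkdir -p pics; ls
python3 - <<'E'
from plant import manip
import cv2
for n in("scene","top"):
    f=manip.grab_frame(n); cv2.imwrite(f"pics/{n}0.png",f["image"])
    print(n,{k:(v.tolist() if hasattr(v,'tolist') else v) for k,v in f.items() if k!="image"})
s=manip.state();print(s)
E
```

```text
pics
scene {'fov_y': 57.64882199333917, 'cx': 282.96835490365214, 'cy': 203.83646303189542, 'k1': 0.021667563838910525, 'eye': [0.9309108024275053, 0.3858913598090976, 0.8168389624695243], 'rotation': [-0.12946444907985144, 0.4174605442586918, 0.8613187351657781, -0.2590283514677716]}
top {'fov_y': 45.63898433501336, 'cx': 283.6862613520577, 'cy': 208.02110283031308, 'k1': 0.0413660918536271, 'eye': [0.3583164364742457, 0.07131523531882547, 1.4906614918563719], 'rotation': [-0.04107281129105342, 0.7094277316011596, -0.7014989975857507, 0.05407840783593103]}
{'time': 0.1, 'joint_pos': array([-1.22797473e+00,  5.32587929e-02,  1.61415023e+00,  1.42057419e-05,
        1.47600781e+00, -1.19021021e-01]), 'joint_vel': array([-0.00145721, -0.00101899, -0.00357751,  0.00109802, -0.00051477,
       -0.00115848]), 'joint_efforts': array([-1.42670388e-04, -3.94907463e+01, -3.71362066e+01, -1.31678539e-04,
        3.96042349e-03, -2.08958141e-05]), 'tool_pos': array([ 0.27830091, -0.55899135,  0.23020969]), 'tool_rot': array([-9.07176025e-04,  9.73455695e-01,  2.28873716e-01, -9.48242269e-05]), 'contact_force': array([ 0.25456787, -0.15329684, -0.254204  ]), 'ft_torque': array([-0.00984307,  0.04341454,  0.01266079]), 'grasp_force': 0.0, 'gripper_width': 0.9997908023107955}
```

View pics/scene0.png

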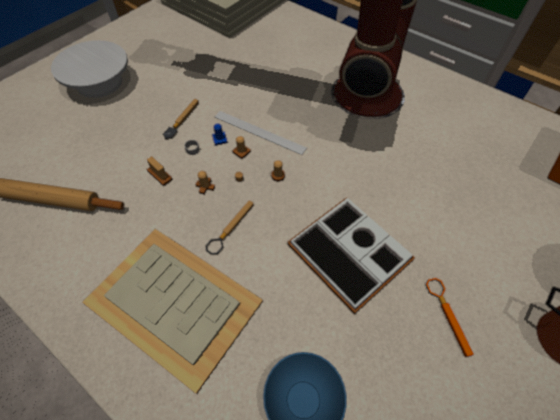

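View pics/top0.png

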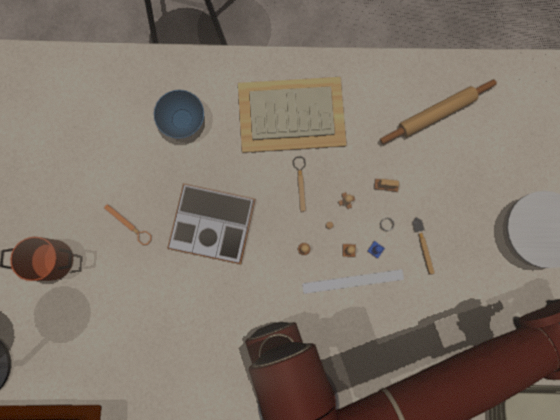

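The scene view shows the tools at about (150–285, 100–250) and the caddy at about (350, 250). In the top view the tools are at about (295–435, 155–275) and the caddy at about (212, 223). I'll enlarge both.

```bash
cat > h.py <<'E'
import numpy as np,cv2
from scipy.spatial.transform import Rotation as R
from scipy.optimize import least_squares
from plant import manip
def quat(q): return R.from_quat([q[1],q[2],q[3],q[0]])
CAM={"scene":dict(fov=57.64882199333917,cx=282.96835490365214,cy=203.83646303189542,k1=0.021667563838910525,eye=[0.9309108024275053,0.3858913598090976,0.8168389624695243],q=[-0.12946444907985144,0.4174605442586918,0.8613187351657781,-0.2590283514677716]),
"top":dict(fov=45.63898433501336,cx=283.6862613520577,cy=208.02110283031308,k1=0.0413660918536271,eye=[0.3583164364742457,0.07131523531882547,1.4906614918563719],q=[-0.04107281129105342,0.7094277316011596,-0.7014989975857507,0.05407840783593103])}
def ray(n,u,v):
    c=CAM[n];f=210/np.tan(np.radians(c["fov"]/2))
    d=np.array([(u-c["cx"])/f,(v-c["cy"])/f]);p=d.copy()
    for _ in range(20):p=d/(1+c["k1"]*(p@p))
    return np.array(c["eye"]),quat(c["q"]).apply([p[0],p[1],1])
def onz(n,u,v,z):
    e,d=ray(n,u,v);return e+d*(z-e[2])/d[2]
def tri(us,ut):
    A=np.zeros((3,3));b=np.zeros(3);P=[]
    for n,u in(("scene",us),("top",ut)):
        e,d=ray(n,*u);d/=np.linalg.norm(d);M=np.eye(3)-np.outer(d,d);A+=M;b+=M@e;P.append((e,M))
    x=np.linalg.solve(A,b);return x,[np.linalg.norm(M@(x-e)) for e,M in P]
def proj(n,P):
    c=CAM[n];f=210/np.tan(np.radians(c["fov"]/2))
    p=quat(c["q"]).inv().apply(np.atleast_2d(P)-c["eye"]);s=p[:,:2]/p[:,2:]
    s=s*(1+c["k1"]*(s**2).sum(1,keepdims=True));return s*f+[c["cx"],c["cy"]]
def crop(n,x,y,w,h,k,out,img=None):
    im=manip.grab_frame(n)["image"] if img is None else img
    c=cv2.resize(im[y:y+h,x:x+w],None,fx=k,fy=k,interpolation=cv2.INTER_CUBIC)
    for i in range(-x%20,w,20):cv2.putText(c,str(x+i),(int(i*k),8),0,.3,(0,255,255),1);cv2.line(c,(int(i*k),10),(int(i*k),14),(0,255,255),1)
    for i in range(-y%20,h,20):cv2.putText(c,str(y+i),(0,int(i*k)+3),0,.3,(0,255,255),1);cv2.line(c,(22,int(i*k)),(26,int(i*k)),(0,255,255),1)
    cv2.imwrite(out,c)
E
python3 - <<'E'
from h import *
t=cv2.imread("pics/top0.png");s=cv2.imread("pics/scene0.png")
crop("",290,150,150,130,4.6,"pics/t1.png",t)
crop("",140,120,155,135,4.4,"pics/s1.png",s)
a="pics/a.png";b="pics/b.png"
crop("",165,180,95,90,4.2,a,t);crop("",285,195,132,118,3,b,s)
A=cv2.imread(a);B=cv2.imread(b);H=max(len(A),len(B))
pad=lambda i:cv2.copyMakeBorder(i,0,H-len(i),0,0,0)
cv2.imwrite("pics/cad.png",np.hstack([pad(A),pad(B)]))
E
```

```text
(no output)
```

View pics/t1.png

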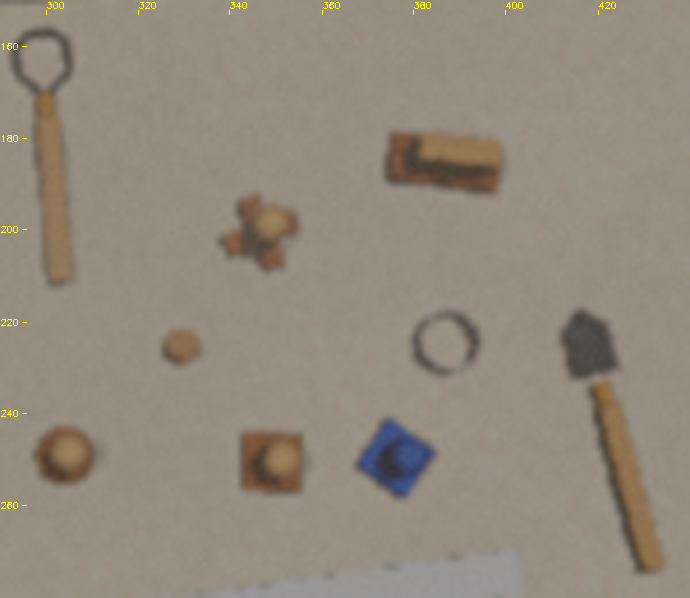

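View pics/s1.png

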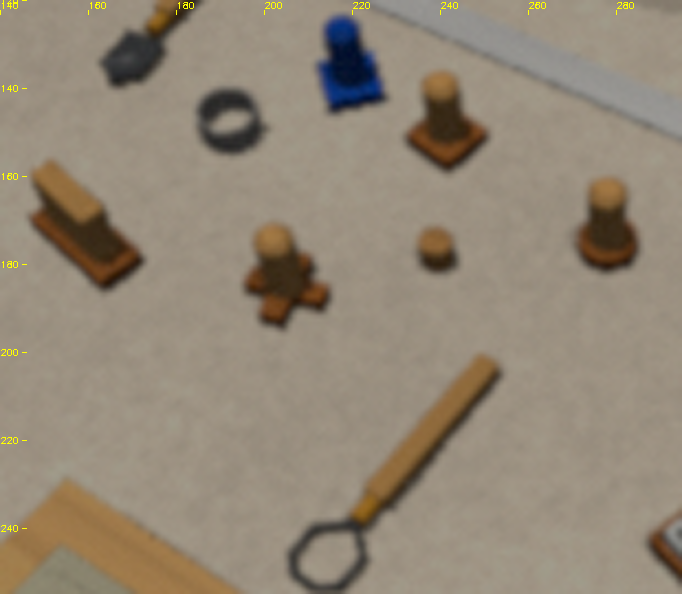

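View pics/cad.png

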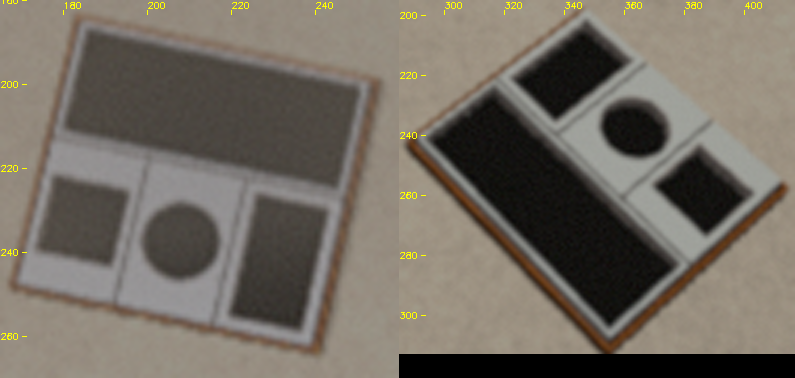

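Round stamp handle top is at top (304.8, 248.3) / scene (278, 163.4), the square at (351.1, 249.8) / (240, 139.1) and the float at (389.8, 182.8) / (155.5, 163.4). The loop tool handle runs from (303, 212) to (300, 171). The caddy has its square well at left (top view), then round, then oblong at right, with the trough beyond. The blue stamp and the spatula sit on the right of the group.

Run:
```python
from h import *
np.set_printoptions(precision=4,suppress=True)
T=lambda x,y:(290+x/4.6,150+y/4.6)
S=lambda x,y:(140+x/4.4,120+y/4.4)
C=lambda x,y:(165+x/4.2,180+y/4.2)
D=lambda x,y:(285+(x-399)/3,195+y/3)
for n,s,t in [("round",S(607,191),T(68,452)),("square",S(440,84),T(281,459)),("float c",S(68,191),T(459,151)),("float e1",S(41,170),T(501,154)),("float e2",S(95,212),T(417,150)),("cross",S(274,240),T(270,221)),
 ("loop hend",S(490,366),T(60,278)),("loop joint",S(374,495),T(46,118)),("loop tip",S(325,590),T(42,30)),
 ("roundwell",D(635,127),C(180,241)),("sq tl?",D(653,183),C(55,175)),
 ("cad A",D(608,350),C(82,15)),("cad A'",D(608,350),C(381,80)),("cad B",D(785,186),C(12,287)),("cad B'",D(785,186),C(82,15)),("cadC",D(410,143),C(381,80)),("joint mid SqRd-trough",D(623,197),C(149,156)),("joint RdOb-trough",D(559,131),C(246,181))]:
    x,r=tri(s,t);print(n,x,np.array(r)*1e3)
print("foot sq top z.012");
for p in[(242,434),(301,434),(301,492),(241,491)]:print(onz("top",*T(*p),.012)[:2])
print("foot fl")
for p in[(391,132),(386,182),(497,192)]:print(onz("top",*T(*p),.012)[:2])
for p in[(30,222),(105,287),(142,262)]:print("s",onz("scene",*S(*p),.012)[:2])
print("cad z.016")
for p in[(82,15),(381,80),(319,352),(12,287)]:print(onz("top",*C(*p),.016)[:2])
print("wells rim z.024")
for n,p in[("tr",(86,28)),("tr",(362,86)),("tr",(337,186)),("tr",(62,130)),("sq",(54,175)),("sq",(131,190)),("sq",(113,266)),("sq",(36,249)),("ob",(259,192)),("ob",(330,208)),("ob",(304,331)),("ob",(230,315)),("rd",(180,241))]:print(n,onz("top",*C(*p),.024)[:2])
print("spat",onz("top",*T(626,470),.016),onz("top",*T(590,345),.01))
print("blue",onz("top",*T(396,458),.012),"ring",onz("top",*T(446,342),.01),"knob",onz("top",*T(182,346),.01))
```

```text
round [ 0.4364 -0.0148  0.0508] [1.6576 1.6576]
square [ 0.4336 -0.1487  0.0504] [1.4917 1.4917]
float c [ 0.6318 -0.2651  0.0469] [1.445 1.445]
float e1 [ 0.6303 -0.2923  0.0446] [1.8928 1.8928]
float e2 [ 0.6327 -0.2387  0.0483] [0.381 0.381]
cross [ 0.5843 -0.1428  0.05  ] [1.8673 1.8673]
loop hend [ 0.5518 -0.0113  0.0038] [2.5655 2.5655]
loop joint [ 0.6578 -0.0022  0.0085] [1.5084 1.5084]
loop tip [ 0.7161  0.0051 -0.0055] [7.9236 7.9236]
roundwell [0.4671 0.2692 0.0196] [2.0678 2.0678]
sq tl? [0.5159 0.3291 0.0667] [19.0815 19.0815]
cad A [0.6284 0.3462 0.009 ] [3.1656 3.1656]
cad A' [ 0.5908  0.2387 -0.1333] [105.2672 105.2672]
cad B [0.4346 0.3861 0.0114] [1.8529 1.8529]
cad B' [0.581  0.3457 0.2286] [43.1182 43.1182]
cadC [0.5839 0.1326 0.0056] [3.8353 3.8353]
joint mid SqRd-trough [0.5262 0.2932 0.0217] [2.9303 2.9303]
joint RdOb-trough [0.5093 0.2243 0.0226] [2.4939 2.4939]
foot sq top z.012
[ 0.4523 -0.1308]
[ 0.4528 -0.1689]
[ 0.4155 -0.1685]
[ 0.4157 -0.1299]
foot fl
[ 0.6517 -0.2299]
[ 0.6183 -0.2261]
[ 0.6126 -0.2987]
s [ 0.6481 -0.2926]
s [ 0.6532 -0.2203]
s [ 0.6269 -0.2171]
cad z.016
[0.6282 0.3419]
[0.5843 0.1289]
[0.3917 0.1687]
[0.4349 0.3833]
wells rim z.024
tr [0.6175 0.3373]
tr [0.5786 0.1419]
tr [0.5074 0.1581]
tr [0.5446 0.3514]
sq [0.5129 0.3558]
sq [0.5029 0.3019]
sq [0.4497 0.3125]
sq [0.461  0.3662]
ob [0.5025 0.2126]
ob [0.4919 0.1627]
ob [0.4059 0.1789]
ob [0.4165 0.2305]
rd [0.4676 0.2667]
spat [ 0.432  -0.3766  0.016 ] [ 0.513  -0.3575  0.01  ]
blue [ 0.4381 -0.2299  0.012 ] ring [ 0.5138 -0.264   0.01  ] knob [ 0.509  -0.0924  0.01  ]
```

Run:
```python
from h import *
np.set_printoptions(precision=4,suppress=True)
T=lambda x,y:(290+x/4.6,150+y/4.6)
S=lambda x,y:(140+x/4.4,120+y/4.4)
C=lambda x,y:(165+x/4.2,180+y/4.2)
D=lambda x,y:(285+(x-399)/3,195+y/3)
for n,s,t,z in [("round",S(607,191),T(68,452),.058),("square",S(440,84),T(281,459),.058),("float c",S(68,191),T(459,151),.054),("loop hend",S(490,366),T(60,278),.016),("loop joint",S(374,495),T(46,118),.016),("rw",D(635,127),C(180,241),.024),("j1",D(623,197),C(149,156),.024),("j2",D(559,131),C(246,181),.024),("cadA",D(608,350),C(82,15),.01),("cadC",D(410,143),C(381,80),.01)]:
    print(n,"scene",onz("scene",*s,z)[:2],"top",onz("top",*t,z)[:2])
print("round foot",onz("top",*T(64,456),.012))
for p in[(455,96),(42,284)]:print(p)
# square foot yaw, float yaw
for t in[(391,132),(499,142)]:print(onz("top",*T(*t),.012))
s=manip.state();print(quat(s["tool_rot"]).as_matrix())
```

```text
round scene [ 0.4403 -0.0096] top [ 0.4369 -0.0158]
square scene [ 0.4378 -0.1421] top [ 0.4341 -0.1487]
float c scene [ 0.6338 -0.2578] top [ 0.6316 -0.2645]
loop hend scene [ 0.5562 -0.0031] top [ 0.5517 -0.0127]
loop joint scene [0.6595 0.0027] top [ 0.6572 -0.003 ]
rw scene [0.4688 0.2717] top [0.4676 0.2667]
j1 scene [0.5261 0.2961] top [0.527  0.2901]
j2 scene [0.5089 0.2268] top [0.5102 0.2219]
cadA scene [0.6275 0.3491] top [0.6293 0.343 ]
cadC scene [0.5839 0.1373] top [0.5852 0.1292]
round foot [ 0.4369 -0.016   0.012 ]
(455, 96)
(42, 284)
[ 0.6517 -0.2299  0.012 ]
[ 0.6459 -0.3007  0.012 ]
[[ 0.8952  0.4456 -0.0006]
 [ 0.4456 -0.8952  0.0017]
 [ 0.0002 -0.0018 -1.    ]]
```

```bash
cat > plan.py <<'E'
import sys;from h import *
# usage: plan.py jaw step x,y,z,phi [x,y,z,phi ...]   tool x axis at angle phi, tool z down
a=sys.argv;jaw=float(a[1]);step=float(a[2])
s=manip.state();m=quat(s["tool_rot"]).as_matrix();p=np.array(s["tool_pos"])*1000;ph=np.arctan2(m[1,0],m[0,0])
print("t",round(s["time"],2),"tcp",p.round(1),"phi",round(ph,3),"w",round(s["gripper_width"],2),"gf",round(s["grasp_force"],1))
rows=[]
for w in a[3:]:
    w=[float(v) for v in w.split(",")];g=np.array(w[:3])*1000;d=(w[3]-ph+np.pi)%(2*np.pi)-np.pi
    n=int(max(np.ceil(np.linalg.norm(g-p)/step),np.ceil(abs(d)/.12),1))
    for i in range(n):
        k=n-i;v=(g-p)/k
        X=np.array([np.cos(ph),np.sin(ph),0]);Y=np.array([np.sin(ph),-np.cos(ph),0])
        t=np.array([v@X,v@Y,-v[2]]).round(0);dd=(w[3]-ph+np.pi)%(2*np.pi)-np.pi;q=round(-dd/k,2)
        p=p+t[0]*X+t[1]*Y-np.array([0,0,t[2]]);ph-=q;rows.append([*t.astype(int).tolist(),q,jaw])
for i in range(0,len(rows),8):print(str(rows[i:i+8]).replace("[","").replace("]",""))
print("end",p.round(1),round(ph,3))
E
python3 plan.py 0.6 38 .4386,-.0127,.13,1.571 .4386,-.0127,.022,1.571
```

```text
t 0.1 tcp [ 278.3 -559.   230.2] phi 0.462 w 1.0 gf 0.0
24, -26, 6, np.float64(-0.07), 0.6, 26, -24, 6, np.float64(-0.07), 0.6, 28, -23, 6, np.float64(-0.07), 0.6, 29, -20, 6, np.float64(-0.07), 0.6, 30, -18, 6, np.float64(-0.07), 0.6, 32, -16, 6, np.float64(-0.07), 0.6, 33, -14, 6, np.float64(-0.07), 0.6, 34, -12, 6, np.float64(-0.07), 0.6
34, -9, 7, np.float64(-0.07), 0.6, 35, -7, 6, np.float64(-0.07), 0.6, 35, -5, 7, np.float64(-0.07), 0.6, 36, -2, 6, np.float64(-0.07), 0.6, 36, 1, 7, np.float64(-0.07), 0.6, 35, 3, 6, np.float64(-0.07), 0.6, 35, 5, 7, np.float64(-0.06), 0.6, 35, 8, 6, np.float64(-0.07), 0.6
0, 0, 36, np.float64(0.0), 0.6, 0, 0, 36, np.float64(0.0), 0.6, 0, 0, 36, np.float64(0.0), 0.6
end [438.9 -12.5  22.2] 1.572
```

>>> move_arm(increments=[24, -26, 6, -0.07, 0.6, 26, -24, 6, -0.07, 0.6, 28, -23, 6, -0.07, 0.6, 29, -20, 6, -0.07, 0.6, 30, -18, 6, -0.07, 0.6, 32, -16, 6, -0.07, 0.6, 33, -14, 6, -0.07, 0.6, 34, -12, 6, -0.07, 0.6])

```text
time: 0.77
tool_pos: [0.3593, -0.2845, 0.1825]
tool_rot: [-0.0, 0.872, 0.49, 0.0]
contact_force: [1.0, 0.5, -0.2]
gripper_width: 0.6
grasp_force: 0.0
```

>>> move_arm(increments=[34, -9, 7, -0.07, 0.6, 35, -7, 6, -0.07, 0.6, 35, -5, 7, -0.07, 0.6, 36, -2, 6, -0.07, 0.6, 36, 1, 7, -0.07, 0.6, 35, 3, 6, -0.07, 0.6, 35, 5, 7, -0.06, 0.6, 35, 8, 6, -0.07, 0.6])

```text
time: 1.43
tool_pos: [0.4387, -0.0112, 0.1306]
tool_rot: [-0.0, 0.706, 0.709, -0.0]
contact_force: [0.1, -0.4, 0.7]
gripper_width: 0.599
grasp_force: 0.0
```

```bash
sed -i 's/q=round(-dd\/k,2)/q=float(round(-dd\/k,2))/' plan.py; python3 plan.py 0.6 38 .4386,-.0127,.022,1.571
python3 - <<'E'
from h import *
f=manip.grab_frame("top")["image"];g=manip.grab_frame("scene")["image"]
crop("",250,190,110,100,4,"pics/a.png",f);crop("",220,100,110,100,4,"pics/b.png",g)
cv2.imwrite("pics/hov.png",np.hstack([cv2.imread("pics/a.png"),cv2.imread("pics/b.png")])[:, :800])
E
```

```text
t 1.43 tcp [438.7 -11.2 130.6] phi 1.575 w 0.6 gf 0.0
0, 0, 36, 0.0, 0.6, -1, 0, 36, 0.0, 0.6, 0, 0, 37, 0.0, 0.6
end [438.7 -12.2  21.6] 1.575
```

View pics/hov.png

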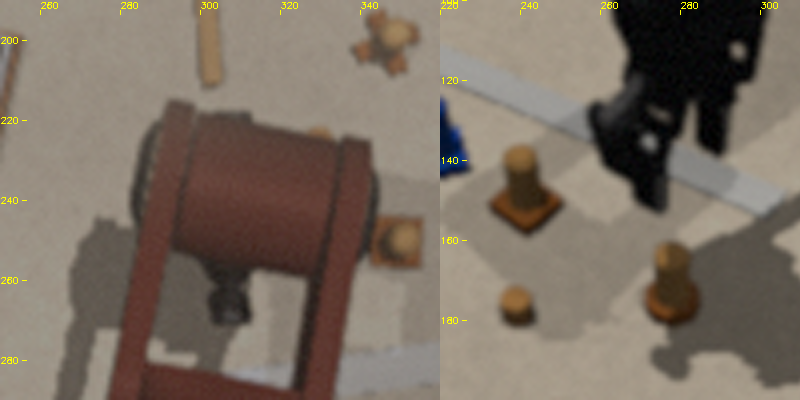

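The hand is above the round stamp; the scene view shows the fingertips at about (273.7, 152) and (288.3, 138). I'll compare them with the projected positions to find the scene camera's bias.

Run:
```python
from h import *
print(proj("scene",[[.4387,-.0112,.1306],[.4387,-.0112,.136],[.4387,-.0112,.142],[.4387+.03,-.0112,.136],[.4387-.03,-.0112,.136]]))
```

```text
[[277.71716556 143.36542237]
 [277.70646399 141.82123852]
 [277.69444452 140.08747459]
 [269.80092971 149.18564411]
 [285.38970695 134.66168855]]
```

>>> move_arm(increments=[0, 0, 36, 0, 0.6, -1, 0, 36, 0, 0.6, 0, 0, 30, 0, 0.6, 0, 0, 6, 0, 0.6])

```text
time: 1.87
tool_pos: [0.4342, -0.0136, 0.0179]
tool_rot: [-0.004, 0.707, 0.707, -0.003]
contact_force: [-0.8, 0.0, -1.1]
gripper_width: 0.599
grasp_force: 0.0
```

>>> move_arm(increments=[0, 0, 0, 0, 0.6, 0, 0, 0, 0, 0.6])

```text
time: 2.03
tool_pos: [0.4396, -0.0146, 0.0242]
tool_rot: [0.0, 0.707, 0.707, 0.0]
contact_force: [-0.1, 0.4, 0.4]
gripper_width: 0.6
grasp_force: 0.0
```

```bash
python3 plan.py 0.6 38 .4369,-.016,.022,1.571
```

```text
t 2.03 tcp [439.6 -14.6  24.2] phi 1.571 w 0.6 gf 0.0
-1, -3, 2, 0.0, 0.6
end [436.6 -15.6  22.2] 1.571
```

>>> move_arm(increments=[-1, -3, 2, 0, 0.6, 0, 0, 0, 0, 0, 0, 0, 0, 0, 0, 0, 0, 0, 0, 0, 0, 0, 0, 0, 0, 0, 0, 0, 0, 0, 0, 0, 0, 0, 0])

```text
time: 2.62
tool_pos: [0.4374, -0.0155, 0.023]
tool_rot: [0.001, 0.707, 0.708, 0.001]
contact_force: [-1.5, 0.2, 7.7]
gripper_width: 0.261
grasp_force: 58.9
```

```bash
python3 plan.py 0 36 .437,-.016,.13,1.571 .4678,.2657,.13,1.368 .4678,.2657,.032,1.368
```

```text
t 2.62 tcp [437.4 -15.5  23. ] phi 1.572 w 0.26 gf 58.9
0, 0, -36, 0.0, 0.0, 0, 0, -35, 0.0, 0.0, -1, 0, -36, 0.0, 0.0, 35, 4, 0, 0.03, 0.0, 35, 3, 0, 0.02, 0.0, 36, 2, 0, 0.03, 0.0, 35, 1, 0, 0.02, 0.0, 36, 0, 0, 0.03, 0.0
35, -1, 0, 0.02, 0.0, 36, -1, 0, 0.03, 0.0, 35, -3, 0, 0.02, 0.0, 0, 0, 33, 0.0, 0.0, 0, 0, 33, 0.0, 0.0, 0, 0, 32, 0.0, 0.0
end [467.6 265.5  32. ] 1.372
```

>>> move_arm(increments=[0, 0, -36, 0, 0, 0, 0, -35, 0, 0, -1, 0, -36, 0, 0, 35, 4, 0, 0.03, 0, 35, 3, 0, 0.02, 0, 36, 2, 0, 0.03, 0, 35, 1, 0, 0.02, 0, 36, 0, 0, 0.03, 0])

```text
time: 3.28
tool_pos: [0.4551, 0.162, 0.1287]
tool_rot: [0.0, 0.752, 0.66, 0.0]
contact_force: [1.4, -0.4, -0.6]
gripper_width: 0.26
grasp_force: 59.1
```

>>> move_arm(increments=[35, -1, 0, 0.02, 0, 36, -1, 0, 0.03, 0, 35, -3, 0, 0.02, 0, 0, 0, 0, 0, 0, 0, 0, 0, 0, 0])

```text
time: 3.7
tool_pos: [0.4659, 0.2673, 0.1282]
tool_rot: [0.0, 0.773, 0.635, -0.0]
contact_force: [-1.0, -0.8, -0.4]
gripper_width: 0.263
grasp_force: 59.1
```

```bash
python3 plan.py 0 33 .4678,.2657,.032,1.368;python3 - <<'E'
from h import *
f=manip.grab_frame("top")["image"];g=manip.grab_frame("scene")["image"]
crop("",165,170,100,100,4,"pics/a.png",f);crop("",290,160,100,100,4,"pics/b.png",g)
cv2.imwrite("pics/hov2.png",np.hstack([cv2.imread("pics/a.png"),cv2.imread("pics/b.png")])[:, :800])
E
```

```text
t 3.7 tcp [465.9 267.3 128.2] phi 1.375 w 0.26 gf 59.1
0, 1, 32, 0.0, 0.0, -1, 1, 32, 0.0, 0.0, 0, 0, 32, 0.01, 0.0
end [467.7 265.9  32.2] 1.365
```

View pics/hov2.png

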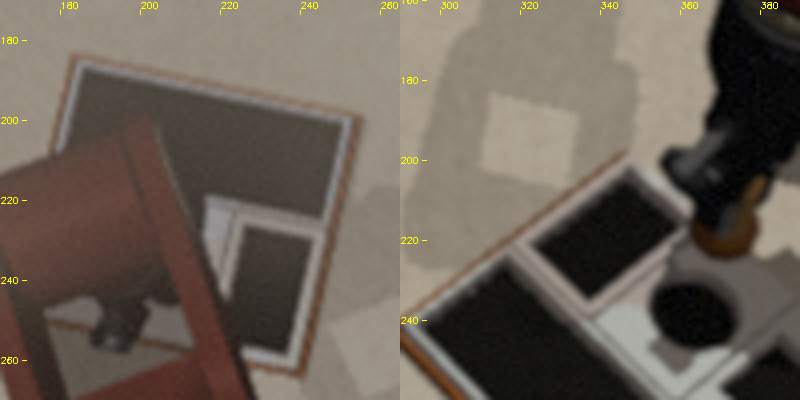

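The foot hangs at scene (371, 219), above and behind the round well at (363, 238), which fits its height. I'll lower it.

>>> move_arm(increments=[0, 1, 32, 0, 0, -1, 1, 32, 0, 0, 0, 0, 15, 0.01, 0, 0, 0, 0, 0, 0, 0, 0, 0, 0, 0])

```text
time: 4.22
tool_pos: [0.4674, 0.2631, 0.0486]
tool_rot: [-0.0, 0.777, 0.629, -0.001]
contact_force: [-0.4, 0.2, -0.0]
gripper_width: 0.26
grasp_force: 59.1
```

```bash
python3 plan.py 0 33 .4678,.2657,.032,1.368;python3 - <<'E'
from h import *
p=np.array(manip.state()["tool_pos"])
g=manip.grab_frame("scene")["image"]
# expected foot rims (bottom z) with +3.3,+3 bias
print(proj("scene",[[p[0],p[1],p[2]-.022]])+[3.3,3], proj("scene",[[.4678,.2657,.024]])+[3.3,3])
crop("",310,180,100,90,6,"pics/low.png",g)
E
```

```text
t 4.22 tcp [467.4 263.1  48.6] phi 1.36 w 0.26 gf 59.1
3, 0, 17, -0.01, 0.0
end [468.1 266.   31.6] 1.37
[[364.33360059 237.41986705]] [[365.00905396 238.66967093]]
```

View pics/low.png

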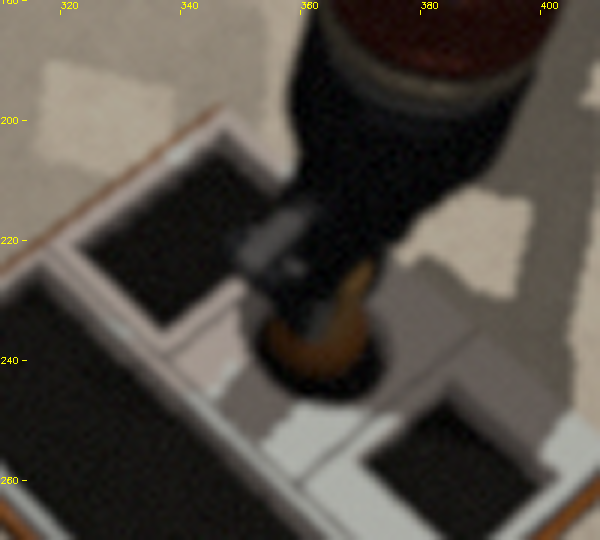

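The foot, at about scene (363, 236), is just above the rim. The well is centred about 2 px nearer the camera, so I'll shift slightly and set it down.

>>> move_arm(increments=[3, 2, 6, 0, 0, 0, 0, 8, 0, 0, 0, 0, 2, 0, 0, 0, 0, 0, 0, 0, 0, 0, 0, 0, 0])

```text
time: 4.68
tool_pos: [0.4706, 0.2671, 0.0334]
tool_rot: [0.0, 0.777, 0.63, -0.0]
contact_force: [0.3, -0.8, -1.3]
gripper_width: 0.261
grasp_force: 59.3
```

>>> move_arm(increments=[0, 0, 0, 0, 0.5, 0, 0, 0, 0, 0.5, 0, 0, 0, 0, 0.5, 0, 0, 0, 0, 0.5, 0, 0, -30, 0, 0.5, 0, 0, -40, 0, 0.5, 0, 0, -30, 0, 0.5])

```text
time: 5.27
tool_pos: [0.4707, 0.2671, 0.1352]
tool_rot: [0.0, 0.777, 0.63, 0.0]
contact_force: [1.6, 0.0, 0.7]
gripper_width: 0.497
grasp_force: 0.0
```

```bash
python3 plan.py 0.6 38 .4341,-.149,.13,1.571 .4341,-.149,.022,1.571
```

```text
t 5.27 tcp [470.7 267.1 135.2] phi 1.362 w 0.5 gf 0.0
-38, 5, 0, -0.02, 0.6, -38, 4, 1, -0.02, 0.6, -38, 3, 0, -0.02, 0.6, -38, 2, 1, -0.02, 0.6, -38, 2, 0, -0.02, 0.6, -38, 1, 1, -0.02, 0.6, -38, 0, 0, -0.02, 0.6, -38, -1, 1, -0.02, 0.6
-38, -2, 0, -0.02, 0.6, -37, -2, 1, -0.01, 0.6, -38, -3, 0, -0.02, 0.6, 0, 0, 36, 0.0, 0.6, 0, 0, 36, 0.0, 0.6, 0, 0, 36, 0.0, 0.6
end [ 433.7 -149.3   22.2] 1.572
```

>>> move_arm(increments=[-38, 5, 0, -0.02, 0.6, -38, 4, 1, -0.02, 0.6, -38, 3, 0, -0.02, 0.6, -38, 2, 1, -0.02, 0.6, -38, 2, 0, -0.02, 0.6, -38, 1, 1, -0.02, 0.6, -38, 0, 0, -0.02, 0.6, -38, -1, 1, -0.02, 0.6])

```text
time: 5.93
tool_pos: [0.4439, -0.0383, 0.1298]
tool_rot: [0.001, 0.724, 0.69, 0.0]
contact_force: [0.2, 0.6, -0.0]
gripper_width: 0.6
grasp_force: 0.0
```

>>> move_arm(increments=[-38, -2, 0, -0.02, 0.6, -37, -2, 1, -0.01, 0.6, -38, -3, 0, -0.02, 0.6, 0, 0, 20, 0, 0.6, 0, 0, 20, 0, 0.6, 0, 0, 0, 0, 0.6, 0, 0, 0, 0, 0.6])

```text
time: 6.52
tool_pos: [0.4326, -0.1489, 0.0873]
tool_rot: [-0.001, 0.707, 0.707, -0.0]
contact_force: [-0.1, -0.2, -0.2]
gripper_width: 0.599
grasp_force: 0.0
```

```bash
python3 plan.py 0.6 25 .4341,-.149,.022,1.571;python3 - <<'E'
from h import *
f=manip.grab_frame("top")["image"];g=manip.grab_frame("scene")["image"]
crop("",165,170,100,100,4,"pics/a.png",f);crop("",185,90,100,100,4,"pics/b.png",g)
cv2.imwrite("pics/hov3.png",np.hstack([cv2.imread("pics/a.png"),cv2.imread("pics/b.png")])[:, :800])
E
```

```text
t 6.52 tcp [ 432.6 -148.9   87.3] phi 1.572 w 0.6 gf 0.0
0, 1, 22, 0.0, 0.6, 0, 0, 22, 0.0, 0.6, 0, 1, 21, 0.0, 0.6
end [ 434.6 -148.9   22.3] 1.572
```

View pics/hov3.png

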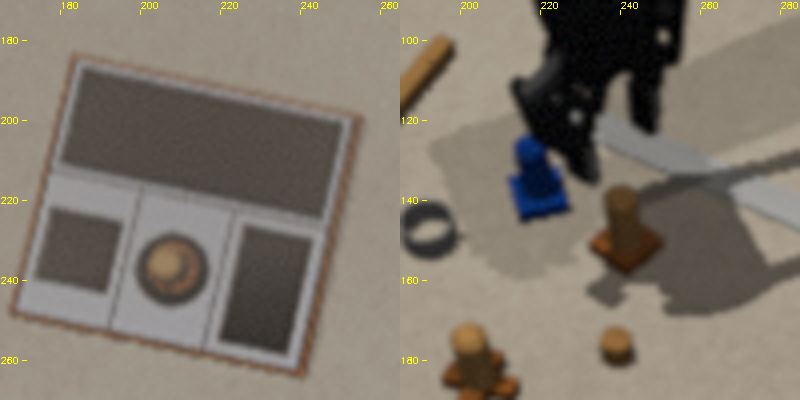

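The round stamp sits centred in its well at top (208.5, 236.5), and the hand is over the square stamp.

>>> move_arm(increments=[0, 1, 22, 0, 0.6, 0, 0, 22, 0, 0.6, 0, 1, 21, 0, 0.6, 0, 0, 0, 0, 0.6, 0, 0, 0, 0, 0, 0, 0, 0, 0, 0, 0, 0, 0, 0, 0, 0, 0, 0, 0, 0])

```text
time: 7.28
tool_pos: [0.4374, -0.15, 0.0256]
tool_rot: [0.002, 0.707, 0.708, 0.001]
contact_force: [0.5, 0.4, 4.7]
gripper_width: 0.261
grasp_force: 59.2
```

>>> move_arm(increments=[0, 0, 0, 0, 0, 0, 0, -36, 0, 0, 0, 0, -36, 0, 0, 0, 0, -36, 0, 0])

```text
time: 7.62
tool_pos: [0.4348, -0.149, 0.1322]
tool_rot: [-0.001, 0.707, 0.707, -0.0]
contact_force: [1.1, 0.0, -0.5]
gripper_width: 0.266
grasp_force: 59.2
```

```bash
python3 plan.py 0 37 .4824,.3318,.13,1.368 .4824,.3318,.049,1.368 .4824,.3318,.033,1.368
```

```text
t 7.62 tcp [ 434.8 -149.   132.2] phi 1.572 w 0.27 gf 59.2
34, 3, 0, 0.01, 0.0, 34, 3, 0, 0.01, 0.0, 34, 3, 0, 0.02, 0.0, 35, 2, 0, 0.01, 0.0, 35, 2, 0, 0.02, 0.0, 34, 1, 0, 0.01, 0.0, 35, 1, 0, 0.02, 0.0, 35, 0, 0, 0.01, 0.0
34, 0, 0, 0.02, 0.0, 34, -1, 0, 0.01, 0.0, 35, -2, 1, 0.02, 0.0, 34, -2, 0, 0.01, 0.0, 35, -3, 1, 0.02, 0.0, 34, -3, 0, 0.01, 0.0, 0, 0, 27, 0.0, 0.0, 0, 0, 27, 0.0, 0.0
0, 0, 27, 0.0, 0.0, 0, 0, 16, 0.0, 0.0
end [482.1 331.6  33.2] 1.372
```

>>> move_arm(increments=[34, 3, 0, 0.01, 0, 34, 3, 0, 0.01, 0, 34, 3, 0, 0.02, 0, 35, 2, 0, 0.01, 0, 35, 2, 0, 0.02, 0, 34, 1, 0, 0.01, 0, 35, 1, 0, 0.02, 0, 35, 0, 0, 0.01, 0])

```text
time: 8.28
tool_pos: [0.463, 0.1275, 0.1317]
tool_rot: [0.0, 0.745, 0.667, 0.0]
contact_force: [0.8, -1.0, 0.2]
gripper_width: 0.259
grasp_force: 59.2
```

>>> move_arm(increments=[34, 0, 0, 0.02, 0, 34, -1, 0, 0.01, 0, 35, -2, 1, 0.02, 0, 34, -2, 0, 0.01, 0, 35, -3, 1, 0.02, 0, 34, -3, 0, 0.01, 0, 0, 0, 27, 0, 0, 0, 0, 27, 0, 0])

```text
time: 8.95
tool_pos: [0.4847, 0.3342, 0.0775]
tool_rot: [0.001, 0.773, 0.635, 0.003]
contact_force: [-0.3, -0.2, -2.0]
gripper_width: 0.26
grasp_force: 59.2
```

>>> move_arm(increments=[0, 0, 27, 0, 0, 0, 0, 0, 0, 0, 0, 0, 0, 0, 0])

```text
time: 9.2
tool_pos: [0.4814, 0.3305, 0.0468]
tool_rot: [-0.0, 0.774, 0.633, -0.002]
contact_force: [0.2, 0.1, -0.5]
gripper_width: 0.263
grasp_force: 59.2
```

```bash
python3 plan.py 0 37 .4824,.3318,.034,1.368;python3 - <<'E'
from h import *
f=manip.grab_frame("top")["image"];g=manip.grab_frame("scene")["image"]
crop("",140,170,100,100,4,"pics/a.png",f);crop("",330,180,100,100,4,"pics/b.png",g)
cv2.imwrite("pics/hov4.png",np.hstack([cv2.imread("pics/a.png"),cv2.imread("pics/b.png")])[:, :800])
E
```

```text
t 9.2 tcp [481.4 330.5  46.8] phi 1.372 w 0.26 gf 59.2
1, 1, 13, 0.0, 0.0
end [482.6 331.3  33.8] 1.372
```

View pics/hov4.png

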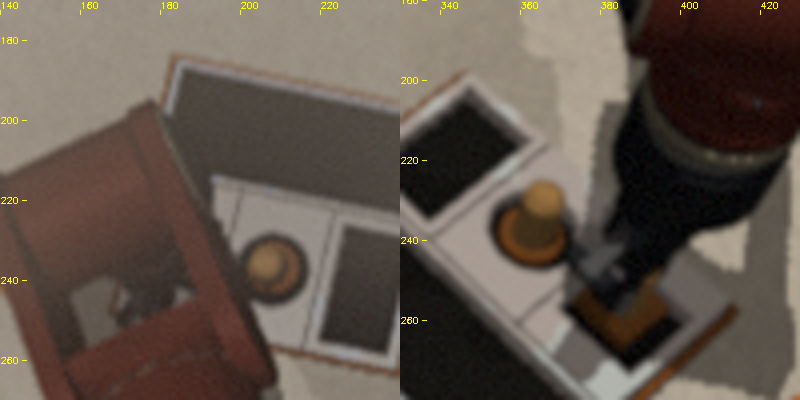

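The square foot at scene (386, 257) lies within the square well's opening, a little toward the far side. I'll shift 2 mm and set it down.

>>> move_arm(increments=[2, 2, 6, 0, 0, 0, 0, 6, 0, 0, 0, 0, 1, 0, 0, 0, 0, 0, 0, 0])

```text
time: 9.63
tool_pos: [0.4856, 0.3329, 0.0357]
tool_rot: [0.0, 0.774, 0.633, 0.0]
contact_force: [0.0, 0.5, -0.3]
gripper_width: 0.259
grasp_force: 59.2
```

>>> move_arm(increments=[0, 0, 0, 0, 0.5, 0, 0, 0, 0, 0.5, 0, 0, 0, 0, 0.5, 0, 0, 0, 0, 0.5, 0, 0, -30, 0, 0.5, 0, 0, -40, 0, 0.5, 0, 0, -30, 0, 0.5])

```text
time: 10.22
tool_pos: [0.4853, 0.3329, 0.1371]
tool_rot: [0.0, 0.774, 0.633, 0.0]
contact_force: [0.3, 1.0, 1.7]
gripper_width: 0.498
grasp_force: 0.0
```

```bash
python3 plan.py 0.6 39 .6316,-.2645,.13,1.495 .6316,-.2645,.09,1.495
```

```text
t 10.22 tcp [485.3 332.9 137.1] phi 1.372 w 0.5 gf 0.0
-35, 16, 0, -0.01, 0.6, -35, 16, 0, -0.01, 0.6, -35, 16, 1, -0.01, 0.6, -35, 15, 0, -0.01, 0.6, -35, 15, 1, -0.01, 0.6, -36, 15, 0, -0.01, 0.6, -36, 14, 1, -0.01, 0.6, -36, 14, 0, -0.01, 0.6
-36, 14, 1, -0.01, 0.6, -36, 13, 0, -0.0, 0.6, -36, 13, 1, -0.01, 0.6, -36, 13, 0, -0.0, 0.6, -36, 13, 1, -0.01, 0.6, -37, 12, 0, -0.0, 0.6, -36, 12, 1, -0.01, 0.6, -37, 12, 0, -0.0, 0.6
0, 0, 20, -0.0, 0.6, 0, 0, 20, -0.0, 0.6
end [ 631.4 -264.8   90.1] 1.492
```

>>> move_arm(increments=[-35, 16, 0, -0.01, 0.6, -35, 16, 0, -0.01, 0.6, -35, 16, 1, -0.01, 0.6, -35, 15, 0, -0.01, 0.6, -35, 15, 1, -0.01, 0.6, -36, 15, 0, -0.01, 0.6, -36, 14, 1, -0.01, 0.6, -36, 14, 0, -0.01, 0.6])

```text
time: 10.88
tool_pos: [0.5585, 0.032, 0.1324]
tool_rot: [0.0, 0.748, 0.664, 0.0]
contact_force: [0.9, 0.2, -0.7]
gripper_width: 0.601
grasp_force: 0.0
```

>>> move_arm(increments=[-36, 14, 1, -0.01, 0.6, -36, 13, 0, 0, 0.6, -36, 13, 1, -0.01, 0.6, -36, 13, 0, 0, 0.6, -36, 13, 1, -0.01, 0.6, -37, 12, 0, 0, 0.6, -36, 12, 1, -0.01, 0.6, -37, 12, 0, 0, 0.6])

```text
time: 11.55
tool_pos: [0.6313, -0.2667, 0.128]
tool_rot: [-0.0, 0.734, 0.679, 0.0]
contact_force: [1.2, 0.6, -0.1]
gripper_width: 0.6
grasp_force: 0.0
```

>>> move_arm(increments=[0, 0, 20, 0, 0.6, 0, 0, 20, 0, 0.6, 0, 0, 0, 0, 0.6, 0, 0, 0, 0, 0.6])

```text
time: 11.88
tool_pos: [0.6301, -0.2643, 0.0865]
tool_rot: [-0.002, 0.735, 0.679, -0.001]
contact_force: [0.3, -0.1, 0.9]
gripper_width: 0.599
grasp_force: 0.0
```

```bash
python3 plan.py 0.6 23 .6316,-.2645,.022,1.495;python3 - <<'E'
from h import *
f=manip.grab_frame("top")["image"];g=manip.grab_frame("scene")["image"]
crop("",165,170,100,100,4,"pics/a.png",f);crop("",120,110,100,100,4,"pics/b.png",g)
cv2.imwrite("pics/hov5.png",np.hstack([cv2.imread("pics/a.png"),cv2.imread("pics/b.png")])[:, :800])
E
```

```text
t 11.88 tcp [ 630.1 -264.3   86.5] phi 1.492 w 0.6 gf 0.0
0, 1, 21, -0.0, 0.6, 0, 0, 22, -0.0, 0.6, 0, 1, 21, -0.0, 0.6
end [ 632.1 -264.5   22.5] 1.492
```

View pics/hov5.png

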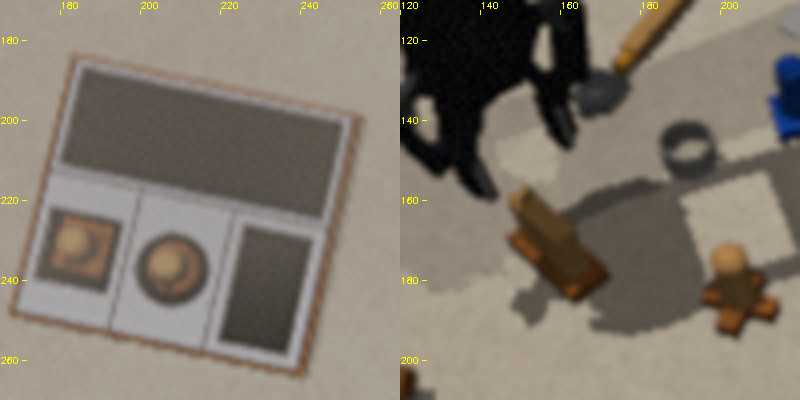

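Both stamps are seated, with the square at top (182, 232). The fingertips straddle the float handle at scene (142, 159) and (162, 147).

>>> move_arm(increments=[0, 1, 21, 0, 0.6, 0, 0, 22, 0, 0.6, 0, 1, 21, 0, 0.6, 0, 0, 0, 0, 0.6, 0, 0, 0, 0, 0, 0, 0, 0, 0, 0, 0, 0, 0, 0, 0, 0, 0, 0, 0, 0])

```text
time: 12.65
tool_pos: [0.6351, -0.2658, 0.0274]
tool_rot: [0.002, 0.734, 0.679, 0.001]
contact_force: [0.9, -0.3, 3.8]
gripper_width: 0.198
grasp_force: 59.6
```

>>> move_arm(increments=[0, 0, 0, 0, 0, 0, 0, 0, 0, 0, 0, 0, -20, 0, 0, 0, 0, -36, 0, 0, 0, 0, -36, 0, 0, 0, 0, -16, 0, 0])

```text
time: 13.15
tool_pos: [0.6353, -0.2662, 0.1383]
tool_rot: [0.004, 0.734, 0.679, 0.001]
contact_force: [1.3, 0.5, 0.2]
gripper_width: 0.197
grasp_force: 58.9
```

```bash
python3 plan.py 0 36 .4555,.1988,.13,2.938 .4555,.1988,.048,2.938
```

```text
t 13.15 tcp [ 635.3 -266.2  138.3] phi 1.492 w 0.2 gf 58.9
32, -15, 1, -0.1, 0.0, 33, -12, 1, -0.1, 0.0, 35, -9, 1, -0.1, 0.0, 35, -5, 0, -0.1, 0.0, 36, -2, 1, -0.1, 0.0, 36, 2, 0, -0.11, 0.0, 35, 6, 1, -0.1, 0.0, 34, 9, 0, -0.11, 0.0
33, 13, 1, -0.1, 0.0, 32, 16, 0, -0.11, 0.0, 30, 20, 1, -0.1, 0.0, 28, 22, 0, -0.11, 0.0, 25, 25, 1, -0.1, 0.0, 22, 28, 0, -0.11, 0.0, 0, 0, 27, 0.0, 0.0, 0, 0, 28, 0.0, 0.0
0, 0, 27, 0.0, 0.0
end [455.6 198.9  48.3] 2.942
```

>>> move_arm(increments=[32, -15, 1, -0.1, 0, 33, -12, 1, -0.1, 0, 35, -9, 1, -0.1, 0, 35, -5, 0, -0.1, 0, 36, -2, 1, -0.1, 0, 36, 2, 0, -0.11, 0, 35, 6, 1, -0.1, 0, 34, 9, 0, -0.11, 0])

```text
time: 13.82
tool_pos: [0.5299, 0.0021, 0.1273]
tool_rot: [0.0, 0.401, 0.916, 0.0]
contact_force: [1.0, 0.4, -0.1]
gripper_width: 0.196
grasp_force: 59.0
```

>>> move_arm(increments=[33, 13, 1, -0.1, 0, 32, 16, 0, -0.11, 0, 30, 20, 1, -0.1, 0, 28, 22, 0, -0.11, 0, 25, 25, 1, -0.1, 0, 22, 28, 0, -0.11, 0, 0, 0, 27, 0, 0, 0, 0, 26, 0, 0])

```text
time: 14.48
tool_pos: [0.4545, 0.2024, 0.0731]
tool_rot: [0.003, 0.098, 0.995, 0.001]
contact_force: [-0.0, 0.2, -2.0]
gripper_width: 0.201
grasp_force: 59.0
```

>>> move_arm(increments=[0, 0, 25, 0, 0, 0, 0, 0, 0, 0, 0, 0, 0, 0, 0])

```text
time: 14.73
tool_pos: [0.4521, 0.1997, 0.0452]
tool_rot: [-0.002, 0.1, 0.995, -0.001]
contact_force: [-1.2, 0.6, -0.4]
gripper_width: 0.194
grasp_force: 58.9
```

```bash
python3 plan.py 0 37 .4555,.1988,.036,2.938;python3 - <<'E'
from h import *
g=manip.grab_frame("scene")["image"]
crop("",300,170,100,100,6,"pics/hov6.png",g)
E
```

```text
t 14.73 tcp [452.1 199.7  45.2] phi 2.942 w 0.19 gf 58.9
-3, 0, 9, 0.0, 0.0
end [455.1 199.1  36.2] 2.942
```

View pics/hov6.png

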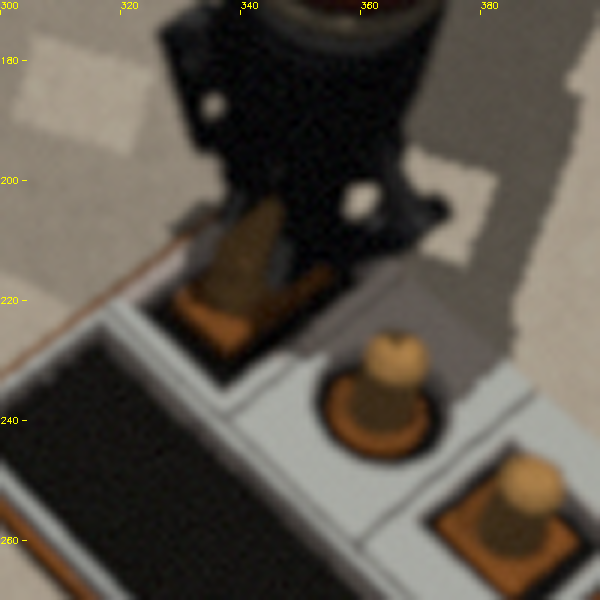

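The float foot, with its near end at scene (329–339, 218–229), is inside the oblong opening. I'll shift 4 mm toward the trough side and seat it.

>>> move_arm(increments=[-4, 0, 4, 0, 0, 0, 0, 4, 0, 0, 0, 0, 2, 0, 0, 0, 0, 0, 0, 0, 0, 0, 0, 0, 0])

```text
time: 15.2
tool_pos: [0.4585, 0.1993, 0.0373]
tool_rot: [0.001, 0.1, 0.995, 0.0]
contact_force: [0.8, -0.5, 1.2]
gripper_width: 0.197
grasp_force: 59.2
```

>>> move_arm(increments=[0, 0, 2, 0, 0, 0, 0, 0, 0, 0])

```text
time: 15.37
tool_pos: [0.4586, 0.1994, 0.0372]
tool_rot: [0.0, 0.1, 0.995, -0.0]
contact_force: [-6.6, -1.9, 15.1]
gripper_width: 0.197
grasp_force: 61.3
```

>>> move_arm(increments=[0, 0, -2, 0, 0.5, 0, 0, 0, 0, 0.5, 0, 0, 0, 0, 0.5, 0, 0, 0, 0, 0.5, 0, 0, -30, 0, 0.5, 0, 0, -40, 0, 0.5, 0, 0, -30, 0, 0.5])

```text
time: 15.95
tool_pos: [0.4572, 0.1992, 0.1375]
tool_rot: [-0.0, 0.1, 0.995, -0.0]
contact_force: [1.1, -0.7, -0.2]
gripper_width: 0.498
grasp_force: 0.0
```

```bash
python3 plan.py 0.6 36 .6165,-.0067,.13,0.09 .6165,-.0067,.06,0.09
```

```text
t 15.95 tcp [457.2 199.2 137.5] phi 2.942 w 0.5 gf 0.0
-8, -7, 0, 0.12, 0.6, -9, -6, 0, 0.12, 0.6, -10, -5, 0, 0.12, 0.6, -10, -4, 0, 0.12, 0.6, -11, -2, 0, 0.12, 0.6, -11, -1, 0, 0.12, 0.6, -11, 0, 0, 0.12, 0.6, -11, 1, 0, 0.12, 0.6
-10, 3, 0, 0.12, 0.6, -10, 4, 1, 0.12, 0.6, -10, 5, 0, 0.12, 0.6, -9, 6, 1, 0.12, 0.6, -8, 7, 0, 0.12, 0.6, -7, 8, 1, 0.12, 0.6, -6, 9, 0, 0.12, 0.6, -5, 10, 1, 0.12, 0.6
-4, 10, 0, 0.12, 0.6, -3, 10, 1, 0.12, 0.6, -1, 11, 0, 0.12, 0.6, 0, 11, 1, 0.11, 0.6, 1, 11, 0, 0.12, 0.6, 2, 10, 1, 0.11, 0.6, 4, 10, 0, 0.12, 0.6, 5, 10, 1, 0.11, 0.6
0, 0, 35, 0.0, 0.6, 0, 0, 35, 0.0, 0.6
end [616.9  -6.6  59.5] 0.092
```

```bash
python3 plan.py 0.6 37 .6165,-.0067,.13,3.232 .6165,-.0067,.06,3.232
```

```text
t 15.95 tcp [457.2 199.2 137.5] phi 2.942 w 0.5 gf 0.0
-25, -21, 1, -0.04, 0.6, -24, -22, 1, -0.04, 0.6, -23, -23, 1, -0.04, 0.6, -22, -24, 1, -0.03, 0.6, -21, -25, 1, -0.04, 0.6, -20, -26, 1, -0.03, 0.6, -19, -26, 1, -0.04, 0.6, -18, -27, 1, -0.03, 0.6
0, 0, 35, -0.0, 0.6, 0, 0, 35, -0.0, 0.6
end [616.4  -6.9  59.5] 3.232
```

>>> move_arm(increments=[-25, -21, 1, -0.04, 0.6, -24, -22, 1, -0.04, 0.6, -23, -23, 1, -0.04, 0.6, -22, -24, 1, -0.03, 0.6, -21, -25, 1, -0.04, 0.6, -20, -26, 1, -0.03, 0.6, -19, -26, 1, -0.04, 0.6, -18, -27, 1, -0.03, 0.6])

```text
time: 16.62
tool_pos: [0.6171, -0.0082, 0.1275]
tool_rot: [-0.0, -0.046, 0.999, 0.0]
contact_force: [0.2, 1.2, 0.5]
gripper_width: 0.597
grasp_force: 0.0
```

>>> move_arm(increments=[0, 0, 35, 0, 0.6, 0, 0, 35, 0, 0.6, 0, 0, 0, 0, 0.6, 0, 0, 0, 0, 0.6])

```text
time: 16.95
tool_pos: [0.6141, -0.0065, 0.0552]
tool_rot: [-0.003, -0.045, 0.999, 0.001]
contact_force: [-0.2, 0.3, 0.9]
gripper_width: 0.601
grasp_force: 0.0
```

```bash
python3 plan.py 0.6 12 .6165,-.0067,.007,3.232;python3 - <<'E'
from h import *
f=manip.grab_frame("top")["image"];g=manip.grab_frame("scene")["image"]
crop("",165,170,100,100,4,"pics/a.png",f);crop("",185,170,100,100,4,"pics/b.png",g)
cv2.imwrite("pics/hov7.png",np.hstack([cv2.imread("pics/a.png"),cv2.imread("pics/b.png")])[:, :800])
E
```

```text
t 16.95 tcp [614.1  -6.5  55.2] phi -3.052 w 0.6 gf 0.0
0, 0, 10, -0.0, 0.6, -1, 0, 10, -0.0, 0.6, 0, 0, 9, -0.0, 0.6, -1, 0, 10, -0.0, 0.6, 0, 0, 9, -0.0, 0.6
end [616.1  -6.3   7.2] -3.052
```

View pics/hov7.png

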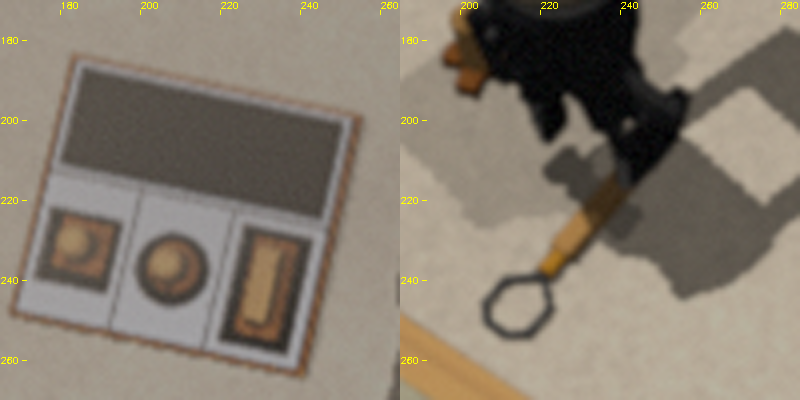

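The round stamp, square stamp and float are all centred in their wells. The fingers straddle the loop tool's handle at scene (238, 215).

>>> move_arm(increments=[0, 0, 10, 0, 0.6, 0, 0, 10, 0, 0.6, 0, 0, 9, 0, 0.6, -1, 0, 9, 0, 0.6, 0, 0, 5, 0, 0.6, 0, 0, 3, 0, 0.6, 0, 0, 0, 0, 0.6, 0, 0, 0, 0, 0.6])

```text
time: 17.72
tool_pos: [0.6177, -0.0067, 0.0121]
tool_rot: [-0.0, -0.045, 0.999, 0.0]
contact_force: [0.7, 0.1, 1.2]
gripper_width: 0.601
grasp_force: 0.0
```

>>> move_arm(increments=[0, 0, 6, 0, 0.6, 0, 0, 0, 0, 0.3, 0, 0, 0, 0, 0, 0, 0, 0, 0, 0, 0, 0, 0, 0, 0, 0, 0, 0, 0, 0, 0, 0, 0, 0, 0])

```text
time: 18.3
tool_pos: [0.618, -0.0068, 0.0066]
tool_rot: [0.0, -0.045, 0.999, -0.0]
contact_force: [-0.4, -0.3, 1.3]
gripper_width: 0.161
grasp_force: 61.4
```

>>> move_arm(increments=[0, 0, 0, 0, 0, 0, 0, -15, 0, 0, 0, 0, -30, 0, 0, 0, 0, -35, 0, 0])

```text
time: 18.63
tool_pos: [0.615, -0.0064, 0.0838]
tool_rot: [-0.003, -0.045, 0.999, 0.001]
contact_force: [-0.7, 0.0, -0.1]
gripper_width: 0.164
grasp_force: 61.2
```

```bash
python3 plan.py 0 36 .557,.2275,.12,4.509 .557,.2275,.045,4.509;python3 - <<'E'
from h import *
f=manip.grab_frame("top")["image"];g=manip.grab_frame("scene")["image"]
crop("",260,140,100,100,4,"pics/a.png",f);crop("",185,140,100,100,4,"pics/b.png",g)
cv2.imwrite("pics/hov8.png",np.hstack([cv2.imread("pics/a.png"),cv2.imread("pics/b.png")])[:, :800])
E
```

```text
t 18.63 tcp [615.   -6.4  83.8] phi -3.051 w 0.16 gf 61.2
3, 22, -3, -0.12, 0.0, 1, 22, -3, -0.12, 0.0, -2, 22, -3, -0.12, 0.0, -4, 21, -3, -0.11, 0.0, -7, 21, -3, -0.12, 0.0, -9, 20, -4, -0.11, 0.0, -11, 19, -3, -0.12, 0.0, -14, 17, -4, -0.11, 0.0
-15, 15, -3, -0.12, 0.0, -17, 14, -4, -0.11, 0.0, -19, 11, -3, -0.12, 0.0, 0, 0, 25, 0.0, 0.0, 0, 0, 25, 0.0, 0.0, 0, 0, 25, 0.0, 0.0
end [557.3 227.5  44.8] -1.771
```

View pics/hov8.png

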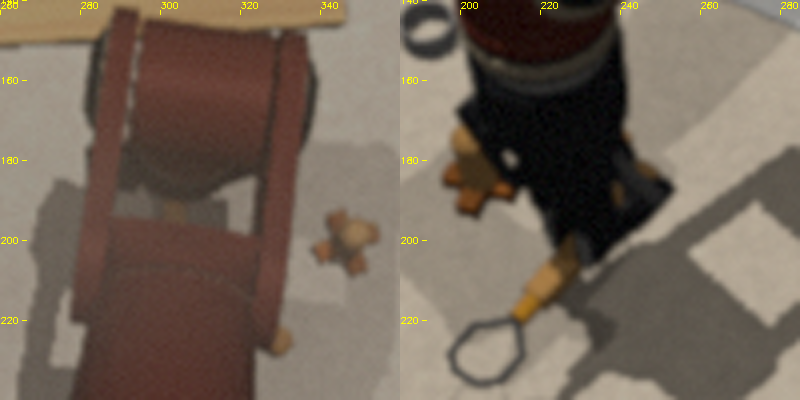

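The loop tool is held level (scene: loop at (207, 228), ferrule at (216, 218)). I'll carry it to the trough.

>>> move_arm(increments=[3, 22, -3, -0.12, 0, 1, 22, -3, -0.12, 0, -2, 22, -3, -0.12, 0, -4, 21, -3, -0.11, 0, -7, 21, -3, -0.12, 0, -9, 20, -4, -0.11, 0, -11, 19, -3, -0.12, 0, -14, 17, -4, -0.11, 0])

```text
time: 19.4
tool_pos: [0.5739, 0.1646, 0.1114]
tool_rot: [-0.001, -0.491, 0.871, 0.0]
contact_force: [0.2, 0.3, -1.3]
gripper_width: 0.164
grasp_force: 61.2
```

>>> move_arm(increments=[-15, 15, -3, -0.12, 0, -17, 14, -4, -0.11, 0, -19, 11, -3, -0.12, 0, 0, 0, 25, 0, 0, 0, 0, 25, 0, 0, 0, 0, 20, 0, 0, 0, 0, 0, 0, 0, 0, 0, 0, 0, 0])

```text
time: 20.07
tool_pos: [0.5584, 0.2268, 0.0504]
tool_rot: [-0.002, -0.633, 0.774, 0.001]
contact_force: [1.1, 0.3, 0.1]
gripper_width: 0.163
grasp_force: 61.2
```

```bash
python3 plan.py 0 8 .5572,.2284,.018,4.509;python3 - <<'E'
from h import *
f=manip.grab_frame("top")["image"];g=manip.grab_frame("scene")["image"]
crop("",165,170,100,100,4,"pics/a.png",f);crop("",285,200,100,100,4,"pics/b.png",g)
cv2.imwrite("pics/hov9.png",np.hstack([cv2.imread("pics/a.png"),cv2.imread("pics/b.png")])[:, :800])
E
```

```text
t 20.07 tcp [558.4 226.8  50.4] phi -1.771 w 0.16 gf 61.2
0, 0, 6, 0.0, 0.0, 0, 0, 7, 0.0, 0.0, 0, 1, 6, 0.0, 0.0, -1, 0, 7, 0.0, 0.0, 0, 1, 6, 0.0, 0.0
end [556.7 228.2  18.4] -1.771
```

View pics/hov9.png

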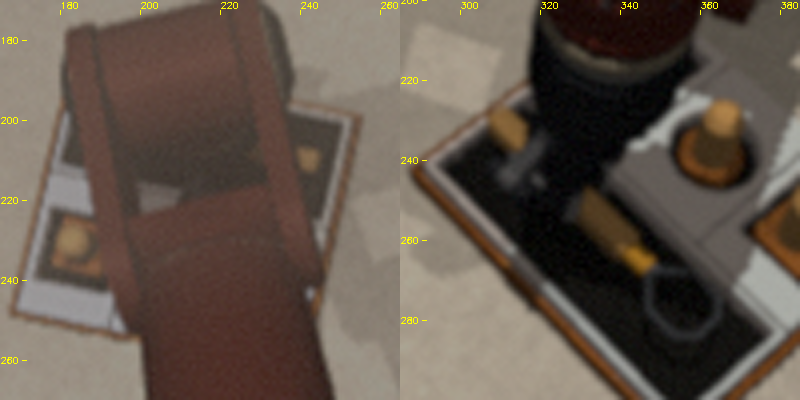

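The loop tool is aligned over the trough, with its handle end at scene (312, 232) and the loop at (352, 275). I'll lower it.

>>> move_arm(increments=[0, 0, 7, 0, 0, 0, 0, 7, 0, 0, 0, 1, 7, 0, 0, -1, 0, 6, 0, 0, 0, 0, 4, 0, 0, 0, 0, 0, 0, 0, 0, 0, 0, 0, 0])

```text
time: 20.75
tool_pos: [0.5588, 0.2283, 0.0207]
tool_rot: [-0.0, -0.633, 0.774, 0.0]
contact_force: [-0.4, -0.2, -0.3]
gripper_width: 0.165
grasp_force: 61.2
```

>>> move_arm(increments=[0, 0, 3, 0, 0, 0, 0, 0, 0, 0, 0, 0, 0, 0, 0.35, 0, 0, 0, 0, 0.35, 0, 0, 0, 0, 0.35, 0, 0, 0, 0, 0.35, 0, 0, 0, 0, 0.35])

```text
time: 21.33
tool_pos: [0.5593, 0.2284, 0.0185]
tool_rot: [0.0, -0.633, 0.774, -0.0]
contact_force: [0.1, -0.2, -0.6]
gripper_width: 0.349
grasp_force: 0.0
```

>>> move_arm(increments=[0, 0, -8, 0, 0.35, 0, 0, -20, 0, 0.35, 0, 0, -35, 0, 0.35, 0, 0, -40, 0, 0.35, 25, -25, -10, 0, 0.35, 30, -25, 0, 0, 0.35, 30, -25, 0, 0, 0.35, 30, -25, 0, 0, 0.35])

```text
time: 22.0
tool_pos: [0.6353, 0.0945, 0.1331]
tool_rot: [0.001, -0.633, 0.774, -0.001]
contact_force: [0.1, -0.7, 0.1]
gripper_width: 0.344
grasp_force: 0.0
```

That was 15 pictures, one over the limit of 14, so I'll view no more and check the rest numerically.

Run:
```python
from h import *
f=manip.grab_frame("top")["image"];g=manip.grab_frame("scene")["image"]
def wood(im,x0,x1,y0,y1):
    h=cv2.cvtColor(im[y0:y1,x0:x1],cv2.COLOR_BGR2HSV);m=((h[...,0]<25)&(h[...,1]>85)&(h[...,2]>60)).astype(np.uint8)
    n,l,s,c=cv2.connectedComponentsWithStats(m);out=[]
    for i in range(1,n):
        if s[i,4]>15:
            pts=np.argwhere(l==i)[:,::-1].astype(np.float32)+[x0,y0];r=cv2.minAreaRect(pts.astype(np.float32))
            out.append((c[i]+[x0,y0]).round(1).tolist()+[int(s[i,4])]+[np.round(r[1],1).tolist(),round(r[2],1)])
    return out
for o in wood(f,178,245,190,225):print("trough top",o,onz("top",o[0],o[1],.026))
for o in wood(g,300,395,220,310):print("trough scene",o)
print("expected loop handle centre top",proj("top",[[.561-.03*.2,.247-.03*.98,.026]]))
t0=cv2.imread("pics/top0.png");s0=cv2.imread("pics/scene0.png")
for nm,a,b,(x0,x1,y0,y1) in[("cross",t0,f,(333,360,188,213)),("spat",t0,f,(408,440,212,278)),("cross s",s0,g,(193,218,168,196)),("spat s",s0,g,(160,202,96,142))]:
    print(nm,wood(a,x0,x1,y0,y1),wood(b,x0,x1,y0,y1),cv2.absdiff(a[y0:y1,x0:x1],b[y0:y1,x0:x1]).mean())
for o in wood(f,165,250,215,265):print("wells",o)
print(manip.state()["tool_pos"])
```

```text
trough top [229.1, 204.1, 321, [23.0, 41.0], 90.0] [0.56660923 0.20687064 0.026     ]
trough scene [337.8, 224.2, 162, [11.2, 20.4], 53.1]
trough scene [363.2, 236.2, 262, [21.0, 15.0], 90.0]
trough scene [326.7, 254.3, 424, [53.7, 7.8], 45.0]
trough scene [384.7, 257.1, 345, [18.7, 21.5], 48.4]
trough scene [346.1, 286.4, 394, [96.9, 44.4], 12.0]
expected loop handle centre top [[225.36081966 207.94453814]]
cross [[347.8, 198.8, 88, [12.1, 12.4], 20.6]] [[347.8, 199.1, 90, [15.2, 9.4], 67.4]] 7.671604938271605
spat [[425.9, 253.7, 210, [41.7, 5.3], 74.7]] [[425.9, 253.6, 207, [41.7, 5.1], 74.7]] 9.258049242424242
cross s [[202.1, 181.0, 161, [13.8, 20.9], 24.4], [210.9, 186.5, 36, [6.0, 6.6], 18.4]] [[203.9, 182.2, 255, [21.9, 16.1], 63.4]] 17.89095238095238
spat s [[184.8, 112.9, 184, [6.5, 35.6], 40.6]] [[185.4, 112.9, 215, [6.4, 35.6], 40.6]] 21.39354727398206
wells [246.1, 244.8, 286, [49.0, 12.0], 90.0]
wells [185.1, 230.7, 128, [12.5, 13.2], 15.9]
wells [207.8, 236.1, 110, [12.0, 12.0], 90.0]
wells [230.4, 242.8, 266, [12.1, 25.7], 14.7]
[0.63669081 0.09101604 0.13261563]
```

Run:
```python
from h import *
p=onz("scene",326.7-3.3,254.3-3,.022)[:2];q=onz("scene",326.7,254.3,.022)[:2]
y=np.array([.202,.979]);x=np.array([.979,-.202])
for v,c in((p,np.array([.561,.247])),(q,np.array([.561,.252]))):
    o=v+.0225*y-c;print(v,"trough x,y",o@x,o@y)
```

```text
[0.55694642 0.21767918] trough x,y 0.001954347439509051 -0.007040892951804825
[0.5585278  0.22800482] trough x,y 0.002426738545326372 -0.0015076523396146252
```

Everything is within tolerance and the gripper is clear, so I'll hand it in.

```bash
python3 -c "
from plant import manip
print(manip.job_done())"
```

```text
the job is handed in; nothing more can be done
None
```

I put the three tools in their wells and the loop tool in the trough, left the look-alikes where they were, and handed the job in at about 22 s (no verdict came back); I viewed 15 pictures, one over the limit of 14.

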